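Snap the filled pill compartments shut, then open the safety-cap bottle and hold the cap

ROBOT

A 6-joint arm with a two-finger parallel gripper is mounted at the origin on the work surface. World frame = base frame: x ahead of the robot, y to its left, z up, the work surface at z = 0. Lengths are in mm, angles in rad, forces in N, time in s.
With the tool pointing down it reaches from about 300 to 775 mm from the base axis. Payload 14.6 kg.
Tool frame: the origin (TCP) lies on the centre line of the jaws, within the pads' length; the fingertips stand manip.tcp_to_tips ahead of it and the grasp point (between the pads) lies 5 mm behind it (manip.tcp_to_tips is the distance from the TCP to the fingertips, in mm); z points along the fingers, y is the direction in which the jaws open and shut (so a half turn about z gives the same grasp; the last joint's range is limited). The gripper opens to 94 mm and grips with 3 to 60 N. Pads are 16 mm wide; open, the fingers measure 119 mm over their backs; the gripper's body (75 mm by 177 mm) begins 78 mm behind the grasp point.
Start: joints at [-0.067, 0.3, 1.521, -0, 1.321, -0.067], TCP at [549.99, -0.002, 219.446] pointing down, gripper open.
Joint ranges: [-3.03, 3.03], [-0.79, 2.21], [0.23, 2.52], [-1.04, 4.18], [0, 3.07], [-2.55, 2.55]. Speed limits (rad/s): [2.22, 2.22, 2.57, 3.14, 3.14, 3.14].

INTERFACE

Orientations are given as [roll, pitch, yaw] about the fixed x, y, z axes, in that order (R = Rz(yaw) Ry(pitch) Rx(roll)).
In Python, from cell import manip, optics, workorder gives the robot as it stands. The module is installed in compiled form; this text tells all that it offers.
- The arm moves only by the tool jog_arm, never from a script. Its argument "deltas" is text: rows parted by semicolons, each of 5 numbers parted by spaces: the shift along the tool's x, y, z in mm, then the turn about the tool's z in rad, then the finger opening in mm, from 0 to 94. In form: tx ty tz twist grip; .... A call has exactly 10 rows; each row is the pose to reach, as a shift and turn from the pose commanded when the call began, along the tool's axes at that moment; what a row does not reach only later rows make up. A row lasts 1/8 s, in which the tool goes at most 62.5 mm and 10.7 degrees, less where a joint would pass 70% of its speed; a pose out of reach is approached as far as the arm can. A call with a gripper value outside its range is refused whole. The fingers move at their own pace and stop on an object; "squeeze" is the grip in N (left out, the last holds). Time passes only in rows, so rows that repeat a pose let the fingers close, or fill a call up. It gives the time, the measured TCP pose, the force and the opening at its end, in the units of the state.
- manip.read_state(): the state, without advancing time (a new reading comes with each control period).
- optics.camera(name): name is "scene" or "side" or "wrist"; returns (picture, depth): 420x560x3 uint8, red, green, blue; 420x560 float32, mm along the optical axis (not along the pixel's ray), 0 where there is no reading.
- optics.get_calibration(name): a dict with "intrinsics" (3x3 intrinsics, pixels), "dist_coeffs" ([k1, k2, p1, p2, k3] as OpenCV has them; the pictures are not rectified), "R" (3x3) and "t" (3): a world point X has camera coordinates R X + t; the wrist camera has in their place "hand_eye" (4x4, takes a point from camera to tool coordinates, whose origin is the TCP and whose axes are the flange's). Camera axes: x right, y down, z forward; pixel columns grow to the right and rows downward; lengths in mm; the calibration is good to about 2 mm. A picture is of the moment at which its call begins: read the wrist's pose just before it. get_calibration takes no time and is no camera call.
- workorder.sign_off(): hands the job in, once; it reports no verdict.
The state is a dict: "clock": time; "joints": joint angles; "qd": joint speeds; "effort": joint torques, N m; "eef_pos": TCP position; "eef_rot": TCP orientation; "wrist_force": force on the tool from outside, world axes, zero at the start; "moment": the same for the moment, N m; "finger_gap": finger opening in mm.
Only numpy, scipy, OpenCV 4.12 (cv2) and the standard library are available. Lean on these libraries where they do the work, as an engineer would, in place of code of your own. Each camera call takes 0.05 s, during which the arm holds its last target.

TASK

I am refilling my pill case: first press the lids of the filled red and blue compartments down until they click fully shut, leaving the empty green one open for the next tablet and the other lids as they are. Then open the amber medicine bottle: press its safety cap down, twist it anticlockwise until it comes free, and lift it straight up about 6 cm. Finish while still holding the cap upright and still in the gripper over the open bottle, and leave everything else on the table where it is.

Things in the scene. Friction and masses are not known exactly. Their poses are not given: they have to be found in the camera images.
- lid_red (a joint): Hinge angle (rad) of the red lid of the pill case (filled, starts open): 0 shut, 0.65 fully open, slanting up and back. Flat plate 46 x 35 x 4 mm hinged at its compartment's +x edge. A press straight down on the compartment's middle closes it: under 3 N at first, 8 to 11 N to pass the detent, met in the last 5 mm. Let go above 0.15 rad it springs part open; past 0.08 rad it snaps to 0 and is held.
- red_mid (a point): Fixed point, centre of the red compartment's rim (44 mm in x, 36 mm in y), 30 mm above the table; z up, x towards the lid's hinge line (22 mm along +x, 2 mm higher). Neighbours follow at 38 mm pitch along y. Upper face of the shut lid: 4 mm above this point; highest edge of a lid open at 0.6 rad: 30 mm above this point, 15 mm towards -x. In front of each compartment (28 to 34 mm along -x) its latch stands up to 3 mm above this point.
- lid_blue (a joint): Hinge angle (rad) of the blue lid of the pill case (filled, starts open): 0 shut, 0.65 fully open, slanting up and back. Flat plate 46 x 35 x 4 mm hinged at its compartment's +x edge. A press straight down on the compartment's middle closes it: under 3 N at first, 8 to 11 N to pass the detent, met in the last 5 mm. Let go above 0.15 rad it springs part open; past 0.08 rad it snaps to 0 and is held.
- blue_mid (a point): Fixed point, centre of the blue compartment's rim (44 mm in x, 36 mm in y), 30 mm above the table; z up, x towards the lid's hinge line (22 mm along +x, 2 mm higher). Neighbours follow at 38 mm pitch along y. Upper face of the shut lid: 4 mm above this point; highest edge of a lid open at 0.6 rad: 30 mm above this point, 15 mm towards -x. In front of each compartment (28 to 34 mm along -x) its latch stands up to 3 mm above this point.
- lid_green (a joint): Hinge angle (rad) of the green lid of the pill case (empty, starts open and stays open): 0 shut, 0.65 fully open, slanting up and back. Flat plate 46 x 35 x 4 mm hinged at its compartment's +x edge. A press straight down on the compartment's middle closes it: under 3 N at first, 8 to 11 N to pass the detent, met in the last 5 mm. Let go above 0.15 rad it springs part open; past 0.08 rad it snaps to 0 and is held.
- green_mid (a point): Fixed point, centre of the green compartment's rim (44 mm in x, 36 mm in y), 30 mm above the table; z up, x towards the lid's hinge line (22 mm along +x, 2 mm higher). Neighbours follow at 38 mm pitch along y. Upper face of the shut lid: 4 mm above this point; highest edge of a lid open at 0.6 rad: 30 mm above this point, 15 mm towards -x. In front of each compartment (28 to 34 mm along -x) its latch stands up to 3 mm above this point.
- lid_yellow (a joint): Hinge angle (rad) of the yellow lid of the pill case (filled, starts shut): 0 shut, 0.65 fully open, slanting up and back. Flat plate 46 x 35 x 4 mm hinged at its compartment's +x edge. A press straight down on the compartment's middle closes it: under 3 N at first, 8 to 11 N to pass the detent, met in the last 5 mm. Let go above 0.15 rad it springs part open; past 0.08 rad it snaps to 0 and is held.
- yellow_mid (a point): Fixed point, centre of the yellow compartment's rim (44 mm in x, 36 mm in y), 30 mm above the table; z up, x towards the lid's hinge line (22 mm along +x, 2 mm higher). Neighbours follow at 38 mm pitch along y. Upper face of the shut lid: 4 mm above this point; highest edge of a lid open at 0.6 rad: 30 mm above this point, 15 mm towards -x. In front of each compartment (28 to 34 mm along -x) its latch stands up to 3 mm above this point.
- lid_violet (a joint): Hinge angle (rad) of the violet lid of the pill case (filled, starts shut): 0 shut, 0.65 fully open, slanting up and back. Flat plate 46 x 35 x 4 mm hinged at its compartment's +x edge. A press straight down on the compartment's middle closes it: under 3 N at first, 8 to 11 N to pass the detent, met in the last 5 mm. Let go above 0.15 rad it springs part open; past 0.08 rad it snaps to 0 and is held.
- violet_mid (a point): Fixed point, centre of the violet compartment's rim (44 mm in x, 36 mm in y), 30 mm above the table; z up, x towards the lid's hinge line (22 mm along +x, 2 mm higher). Neighbours follow at 38 mm pitch along y. Upper face of the shut lid: 4 mm above this point; highest edge of a lid open at 0.6 rad: 30 mm above this point, 15 mm towards -x. In front of each compartment (28 to 34 mm along -x) its latch stands up to 3 mm above this point.
- case_mid (a point): Centre of the white rail of the pill case (202 mm along y, 56 mm along x, fixed to the table), 4 mm above the table; five compartments red, yellow, green, blue, violet sit on it in any order. x, y run as in the compartments.
- mouth (a point): Centre of the mouth of the amber medicine bottle (body 50 mm diameter), 110.5 mm above the table; z up. The bottle is fixed in a white stand, 84 mm diameter, 20 mm high. Neck 27 mm diameter from 78 mm above the table up; the shoulder widens to 50 mm diameter at 68 mm height.
- cap_mid (a point): Centre of the white ribbed safety cap (46 mm diameter, 30 mm high, about 25 g, red bar on top), half-way up: 5.5 mm below the mouth when on the bottle; z up, x as the mouth's x when locked. Pressed down 3 mm or more, and kept pressed, it turns anticlockwise (seen from above); from 1.0 to 2.3 rad it is free and lifts straight up. Otherwise locked. Grip it by its sides, 40 N or more.
- seal (a joint): Spring collar in the bottle's mouth that pushes the cap up (m): about 0 with the cap locked, positive by as much as the cap is pressed down (hard stop at 0.0055), about -0.0035 with the cap off. Pressing takes 4 N at first, 8.5 N at 4 mm.
- pillbox: Stainless steel pillbox, 55 x 85 x 20 mm, loose on the white tray; origin under its centre. Leave alone.
- spacer: Inhaler spacer, clear and blue plastic tube 168 mm long and 53 mm diameter, lying loose on the table; origin under its middle. Leave alone.
- tumbler: Blue plastic tumbler, 68 mm diameter, 100 mm high, loose; origin under its centre. Leave alone.
Things that resemble listed ones, but are neither listed nor needed, are in the scene too. Of the things like the part that bears lid_blue, leave any that is black; of the rest the larger one is meant.

How it is judged:
By the outcome, as a careful person would: the job done as asked, in the order asked, and still so for the second after the job is handed in, while the arm keeps its last pose, push and grip.
It also fails if it takes over 58 s, if anything falls off the work surface, if the arm or the gripper's body presses on something with over 40 N, if the wrist force passes 120 N, or if a joint passes its speed limit or range.

## Working session

There is one attempt and no reset: what is moved stays moved. The work goes in short steps, Python scripts to look and compute and a tool call to move; the robot and the scene stay as the last step left them, time stands still between calls to the robot, and variables do not carry over. Pictures are saved under pics/ and viewed, and the job is handed in when it is done.

Besides the shell and the picture viewer there is one more tool, called after "Request:" as name(argument=value, ...) on one line, values as JSON. jog_arm: Moves the arm, as the interface text tells. Its arguments: {"type":"object","properties":{"deltas":{"type":"string"},"squeeze":{"type":"number"}},"required":["deltas"]}

```bash
mkdir -p pics; cat > h.py <<'E'
import numpy as np,cv2
from cell import manip,optics,workorder
def snap(n,f):
    s=manip.read_state(); p,d=optics.camera(n)
    cv2.imwrite(f'pics/{f}.png',p[:,:,::-1]); np.savez(f'pics/{f}.npz',p=p,d=d,pos=s['eef_pos'],rot=s['eef_rot']); return p,d
def world(n,f,uv,Z=None):
    z=np.load(f'pics/{f}.npz'); d=z['d']; c=optics.get_calibration(n)
    K=np.array(c['intrinsics']);D=np.array(c['dist_coeffs'])
    uv=np.array(uv,float).reshape(-1,2)
    xn=cv2.undistortPoints(uv.reshape(-1,1,2),K,D).reshape(-1,2)
    ray=np.c_[xn,np.ones(len(xn))]
    if n=='wrist':
        from scipy.spatial.transform import Rotation as R
        H=np.array(c['hand_eye']);Rt=R.from_euler('xyz',z['rot']).as_matrix()
        Rw=Rt@H[:3,:3]; o=Rt@H[:3,3]+z['pos']
    else:
        Rw=np.array(c['R']).T; o=-Rw@np.array(c['t'])
    rw=ray@Rw.T
    if Z is None:
        s=d[uv[:,1].round().astype(int),uv[:,0].round().astype(int)]
    else: s=(Z-o[2])/rw[:,2]
    return o+rw*np.array(s)[:,None]
def crop(f,x0,y0,x1,y1,out):
    im=cv2.imread(f'pics/{f}.png')[y0:y1,x0:x1]; k=min(800/(x1-x0),600/(y1-y0))
    cv2.imwrite(f'pics/{out}.png',cv2.resize(im,None,fx=k,fy=k,interpolation=cv2.INTER_CUBIC)); print('scale',k)
E
python3 - <<'E'
from h import *
print(manip.read_state(), manip.tcp_to_tips)
for n in('scene','side','wrist'): snap(n,n+'0')
E
```

```text
{'clock': 0.0, 'joints': array([-6.66139540e-02,  3.00476270e-01,  1.52158753e+00,  9.08064742e-06,
        1.32069107e+00, -6.65876178e-02]), 'qd': array([-0.00028412, -0.00162453,  0.00026869, -0.00090427, -0.00047008,
       -0.00125213]), 'effort': array([-1.53750298e-03, -5.31805658e+01, -3.52735734e+01,  7.07558286e-02,
        2.43994006e-02, -4.79655944e-05]), 'eef_pos': array([5.49752829e+02, 8.14426577e-03, 2.18880756e+02]), 'eef_rot': array([-3.14043360e+00, -8.61078442e-05,  1.57076769e+00]), 'wrist_force': array([-0.39036799,  1.35912947, -1.26204411]), 'moment': array([-0.01632591, -0.00595375,  0.0535844 ]), 'finger_gap': 93.93388232405132} 14.0
```

View pics/scene0.png

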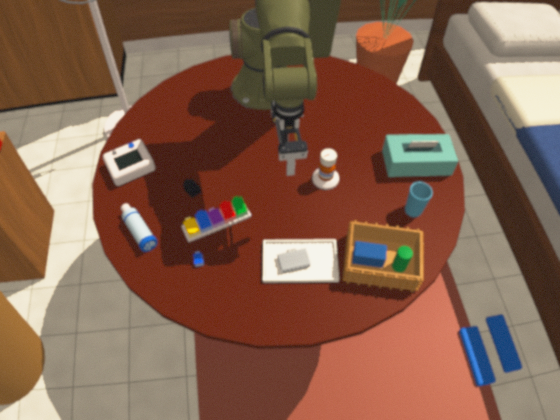

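View pics/side0.png

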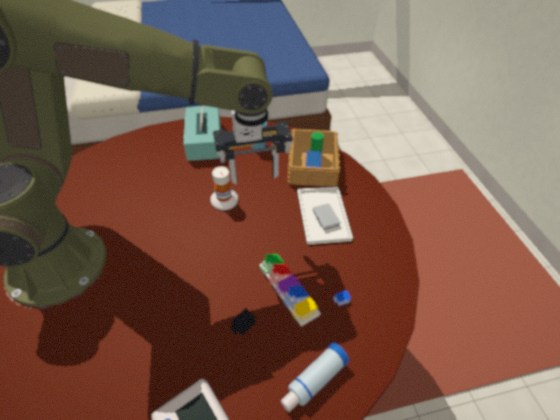

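View pics/wrist0.png

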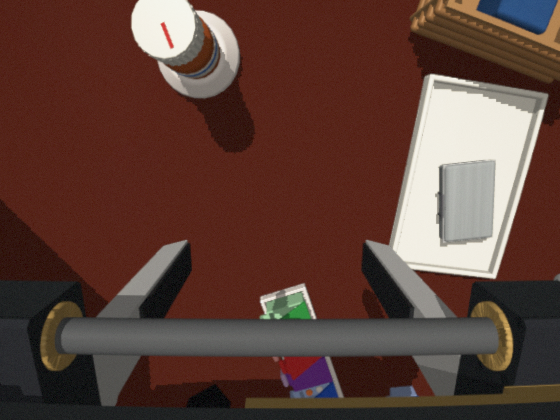

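The scene camera shows the case around (216,217), running yellow, blue, violet, red, green from left to right. There is a single small blue compartment at (198,259), a black one at (192,187), and the bottle at (327,168). I'll enlarge these.

```bash
python3 - <<'E'
from h import *
crop('scene0',170,170,270,245,'c1'); crop('scene0',300,135,360,195,'c2');crop('side0',225,240,365,345,'c3')
print(world('scene',"scene0",[(185,237),(251,213),(245,198),(180,222),(327,155),(326,185),(198,259)]))
E
```

```text
scale 8.0
scale 10.0
scale 5.714285714285714
[[ 625.5522805  -314.55788193   -3.98054335]
 [ 571.03326257 -110.97186391    3.10289186]
 [ 511.71505155 -123.56369714    2.26191254]
 [ 572.11859307 -327.86547485   -0.83424902]
 [ 468.02762429  135.3598097   115.63607529]
 [ 502.35762225  134.42865394   11.50320357]
 [ 719.23798264 -276.35332352   21.01781016]]
```

View pics/c1.png

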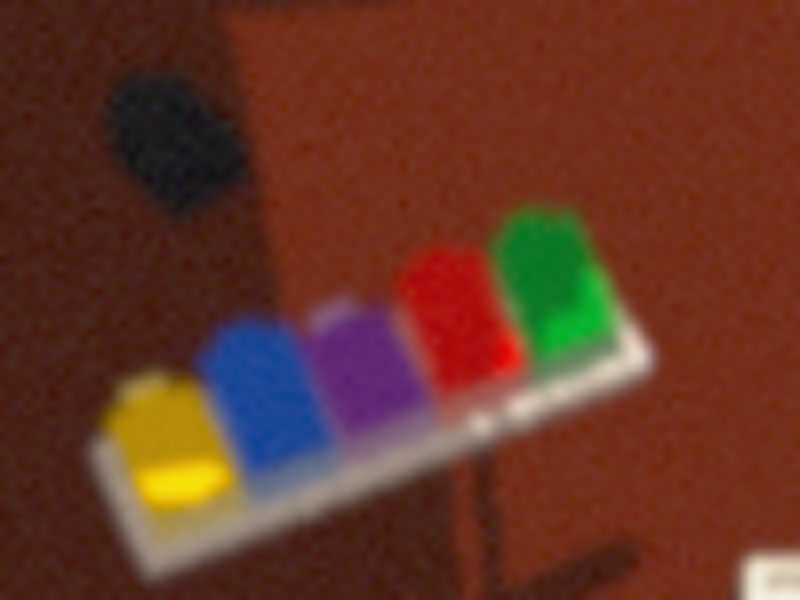

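View pics/c3.png

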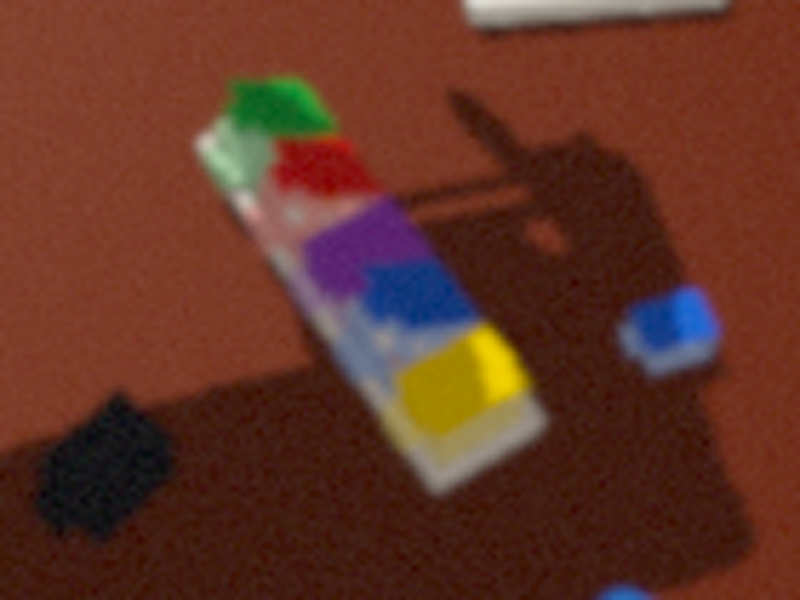

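View pics/c2.png

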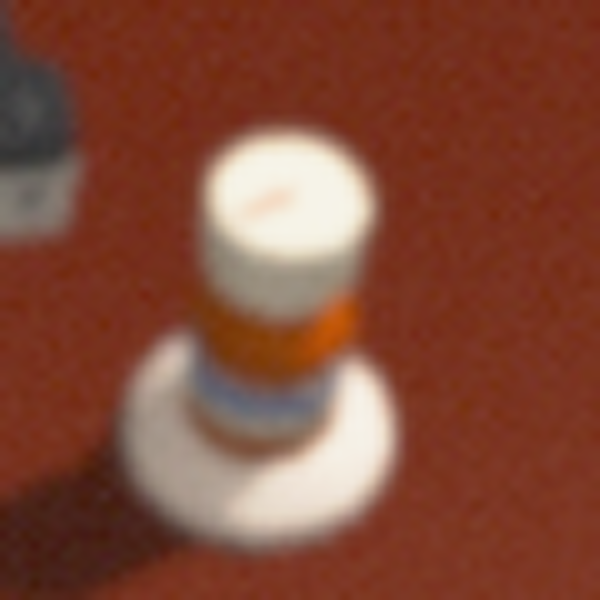

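```bash
python3 - <<'E'
from h import *
c=optics.get_calibration('wrist');print(np.round(c['hand_eye'],3).tolist());print(c['intrinsics'])
E
```

```text
[[0.0, -0.971, -0.24, 70.352], [1.0, 0.0, -0.0, -0.519], [0.0, -0.24, 0.971, -165.737], [0.0, 0.0, 0.0, 1.0]]
[[348.4086826    0.         276.1314293 ]
 [  0.         348.4086826  211.67036386]
 [  0.           0.           1.        ]]
```

Request:
jog_arm(deltas="-50 6 0 -0.05 0; -100 12 0 -0.10 0; -150 18 0 -0.16 0; -200 26 0 -0.22 0; -250 33 0 -0.27 0; -277 36 0 -0.27 0; -277 36 0 -0.27 0; -277 36 0 -0.27 0; -277 36 0 -0.27 0; -277 36 0 -0.27 0", squeeze=30)

```text
clock: 1.4
eef_pos: [586.1, -276.2, 219.7]
eef_rot: [3.141, 0.0, 1.842]
wrist_force: [0.1, 0.2, -0.2]
finger_gap: 0.7
```

```bash
python3 - <<'E'
from h import *
snap('wrist','w1');s=manip.read_state();print(s['eef_pos'],s['eef_rot'],s['finger_gap'],s['wrist_force'])
E
```

```text
[ 586.11940658 -276.42116905  219.70075272] [3.14137082e+00 2.05132485e-04 1.84149281e+00] 0.4338072305122521 [-0.30294876 -0.4362601   0.40859609]
```

View pics/w1.png

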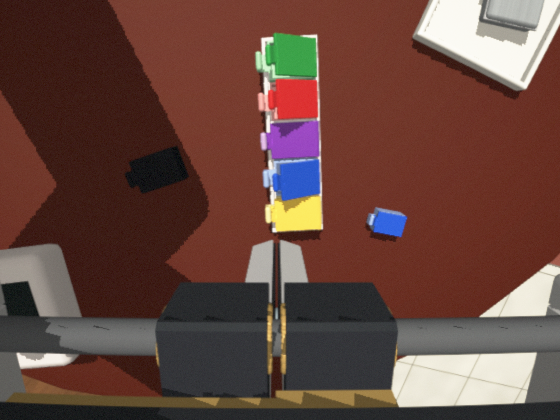

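```bash
python3 - <<'E'
from h import *
crop('w1',230,25,350,240,'c4')
E
```

```text
scale 2.7906976744186047
```

View pics/c4.png

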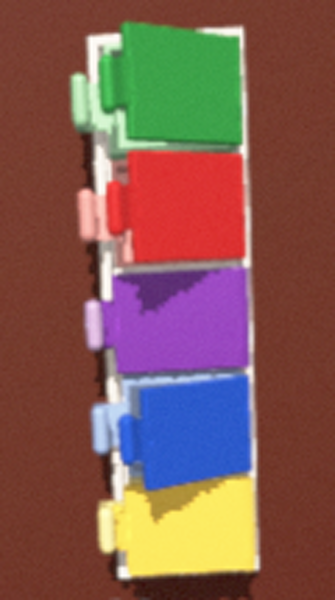

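```bash
python3 - <<'E'
from h import *
s=2.7907
f=lambda L:np.array(L)/s+[230,25]
def W(n,L,Z): 
    print(n); a=world('wrist','w1',f(L),Z); print(np.round(a,1).tolist()); print(' depth',np.round(world('wrist','w1',f(L)),1).tolist()); return a
r=W('rail',[(88,38),(242,28),(258,570),(118,578)],8); print(r.mean(0))
W('violet lid',[(113,275),(247,270),(250,372),(118,370)],34)
W('yellow right',[(253,477),(256,572),(125,575)],34)
l=W('latch g r v b y',[(80,102),(86,213),(93,323),(99,427),(106,526)],33)
d=l[0]-l[4]; print(np.linalg.norm(d),np.arctan2(-d[0],d[1]))
W('latch',[(72,75),(86,130)],33)
W('lids',[(183,85),(190,205),(180,320),(195,435),(190,525)],34)
E
```

```text
rail
[[530.0, -129.9, 8.0], [582.5, -111.7, 8.0], [648.1, -304.3, 8.0], [594.3, -322.7, 8.0]]
 depth [[530.6, -131.1, 13.6], [582.8, -109.9, 1.1], [649.7, -306.2, 0.4], [594.9, -325.0, 0.3]]
[ 588.73764533 -217.14739848    8.        ]
violet lid
[[561.2, -208.0, 34.0], [606.1, -193.7, 34.0], [617.6, -227.5, 34.0], [571.7, -239.6, 34.0]]
 depth [[561.2, -208.0, 34.0], [609.9, -192.3, 0.2], [620.7, -228.7, 12.7], [571.7, -239.6, 34.2]]
yellow right
[[630.1, -264.0, 34.0], [642.0, -298.6, 34.0], [594.7, -313.0, 34.0]]
 depth [[634.0, -267.5, 12.2], [649.1, -307.2, 0.7], [596.4, -319.6, 11.9]]
latch g r v b y
[[535.2, -155.5, 33.0], [546.6, -190.2, 33.0], [558.7, -226.0, 33.0], [570.5, -261.5, 33.0], [582.8, -296.7, 33.0]]
 depth [[535.1, -155.4, 32.3], [546.6, -190.3, 33.5], [558.8, -225.9, 34.0], [570.5, -261.4, 33.4], [582.8, -296.7, 33.3]]
149.01636921891682 0.32530472648814307
latch
[[530.3, -147.9, 33.0], [539.5, -163.7, 33.0]]
 depth [[530.2, -147.7, 32.1], [537.0, -159.7, 1.1]]
lids
[[567.4, -141.1, 34.0], [580.6, -178.0, 34.0], [588.2, -216.7, 34.0], [605.0, -254.8, 34.0], [612.8, -287.7, 34.0]]
 depth [[567.4, -143.7, 47.4], [580.1, -179.2, 47.7], [588.2, -216.6, 35.1], [603.4, -252.8, 49.1], [612.7, -287.5, 35.2]]
```

The latches are on the side nearest the robot, with spacing about 37 mm against the expected 38. Yaw is 0.325, and the rail centre and latch estimates agree within 1 mm. Red_mid is about (576.2,-180.5) and blue_mid about (600.3,-252.2).

Request:
jog_arm(deltas="50 8 0 -0.03 0; 95.6 16.3 0 -0.054 0; 95.6 16.3 50 -0.054 0; 95.6 16.3 100 -0.054 0; 95.6 16.3 129 -0.054 0; 95.6 16.3 129 -0.054 0; 95.6 16.3 129 -0.054 0; 95.6 16.3 129 -0.054 0; 95.6 16.3 129 -0.054 0; 95.6 16.3 129 -0.054 0")

```text
clock: 2.7
eef_pos: [576.3, -180.6, 90.9]
eef_rot: [3.141, 0.0, 1.895]
wrist_force: [0.0, 0.4, 0.5]
finger_gap: 0.2
```

```bash
python3 - <<'E'
from h import *
snap('wrist','w2');s=manip.read_state();print(s['eef_pos'],s['eef_rot'],s['wrist_force'])
snap('side','s2');crop('side','s2'and 0,0,0,0,0) if 0 else crop('s2',205,190,345,345,'s2c')
E
```

```text
[ 576.2608016  -180.57330467   90.71833223] [3.14133267e+00 2.53795036e-04 1.89473447e+00] [ 0.36673524  0.3525387  -0.59502591]
scale 3.870967741935484
```

View pics/w2.png

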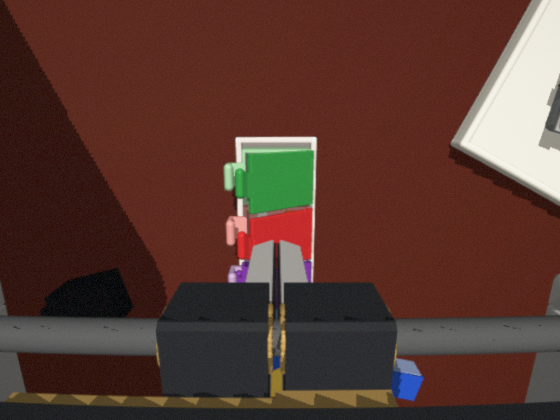

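View pics/s2c.png

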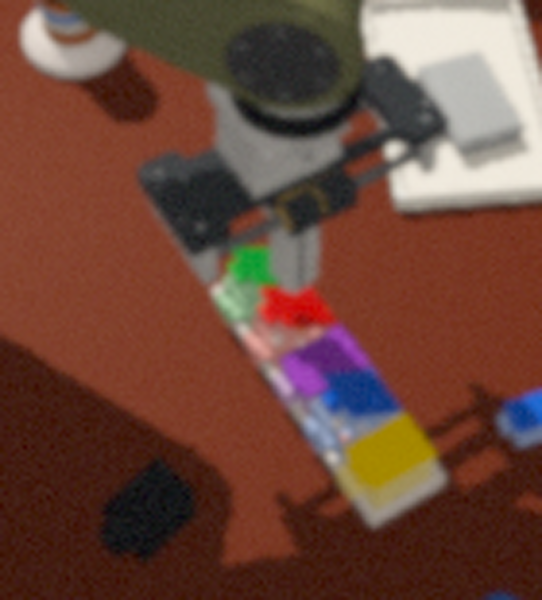

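The tool is aligned with the case and the closed fingertips are over the red lid, at about (276,245). Now I'll press.

Request:
jog_arm(deltas="0 0 12 0 0; 0 0 20 0 0; 0 0 26 0 0; 0 0 32 0 0; 0 0 36 0 0; 0 0 39 0 0; 0 0 41 0 0; 0 0 42.5 0 0; 0 0 43.5 0 0; 0 0 44 0 0")

```text
clock: 4.05
eef_pos: [576.4, -180.8, 47.6]
eef_rot: [3.141, 0.001, 1.895]
wrist_force: [-7.6, 0.3, 16.4]
finger_gap: 0.6
```

```bash
python3 - <<'E'
from h import *
s=manip.read_state();print(s['eef_pos'],s['wrist_force'])
snap('side','s3');crop('s3',205,190,345,345,'s3c')
E
```

```text
[ 576.37047792 -180.78410927   47.63830614] [-7.62424051  0.27336697 16.37971747]
scale 3.870967741935484
```

View pics/s3c.png

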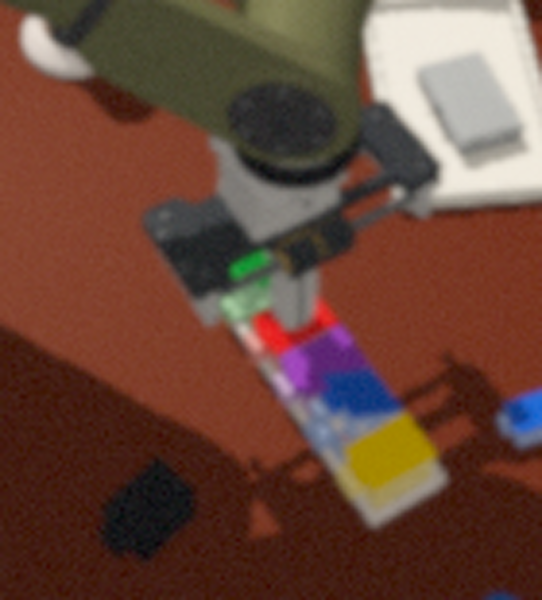

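Red is at TCP z 47.6 with 16 N, so it is shut. Next I'll lift, move to blue, and press.

Request:
jog_arm(deltas="0 0 -25 0 0; 0 0 -55 0 0; -20 0 -55 0 0; -55 0 -55 0 0; -75.7 0 -55 0 0; -75.7 0 -55 0 0; -75.7 0 -45 0 0; -75.7 0 -35 0 0; -75.7 0 -28 0 0; -75.7 0 -28 0 0")

```text
clock: 5.35
eef_pos: [600.0, -251.9, 73.7]
eef_rot: [-3.141, -0.001, 1.895]
wrist_force: [-0.8, 0.2, 0.1]
finger_gap: 0.3
```

```bash
python3 - <<'E'
from h import *
s=manip.read_state();print(s['eef_pos'],s['wrist_force'])
snap('wrist','w4')
E
```

```text
[ 600.04788922 -251.8726232    73.68286865] [-0.84992843  0.20727799  0.13954421]
```

View pics/w4.png

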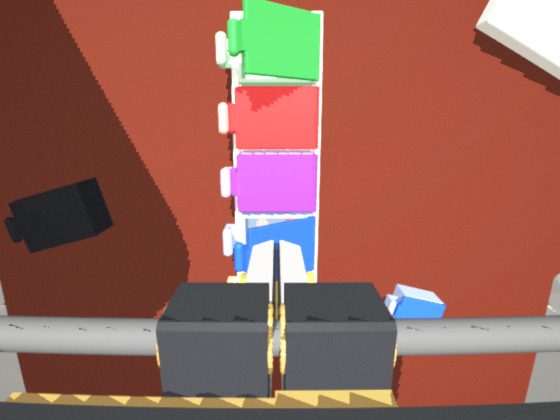

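The red lid at (276,118) sits flush like violet, and green is still open. Now I'll press blue.

Request:
jog_arm(deltas="0 0 6 0 0; 0 0 11 0 0; 0 0 15 0 0; 0 0 19 0 0; 0 0 22 0 0; 0 0 24 0 0; 0 0 26 0 0; 0 0 27 0 0; 0 0 27.5 0 0; 0 0 28 0 0")

```text
clock: 6.65
eef_pos: [600.4, -252.6, 47.7]
eef_rot: [3.141, 0.001, 1.895]
wrist_force: [-7.2, 1.4, 16.2]
finger_gap: 0.5
```

Request:
jog_arm(deltas="0 0 -30 0 0; 0 0 -80 0 0; 0 0 -130 0 0; -30 0 -150 0 0; -60 0 -170 0 0; -60 0 -170 0 0; -60 0 -170 0 0; -60 0 -170 0 0; -60 0 -170 0 0; -60 0 -170 0 0")

```text
clock: 7.9
eef_pos: [619.4, -308.8, 216.3]
eef_rot: [-3.141, -0.0, 1.895]
wrist_force: [-0.4, 0.8, 0.1]
finger_gap: 0.6
```

```bash
python3 - <<'E'
from h import *
s=manip.read_state();print(s['eef_pos'],s['eef_rot'],s['joints'],s['wrist_force'])
snap('wrist','w5');crop('w5',200,60,360,220,'w5c')
print(world('wrist','wrist0',[(166,24)],120),world('wrist','wrist0',[(166,24)]),world('scene','scene0',[(329,155.3)],120))
E
```

```text
[ 619.39757234 -308.82212131  216.34561865] [-3.14148306e+00 -1.55297499e-04  1.89512373e+00] [-5.15428883e-01  6.33103818e-01  1.04866629e+00  2.22290376e-05
  1.46001133e+00 -8.39758752e-01] [-0.43036926  0.76466437  0.14866328]
scale 3.75
[[472.02732929 140.76367013 120.        ]] [[472.34091567 140.47955178 121.07025928]] [[473.70842376 139.97644044 120.        ]]
```

View pics/w5c.png

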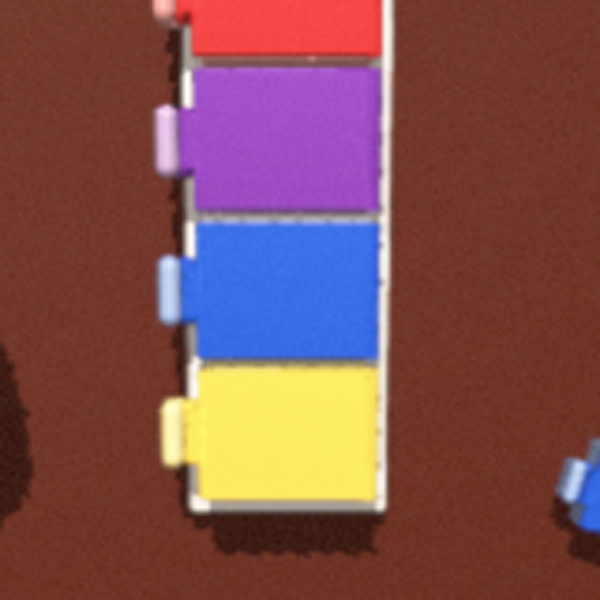

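Blue, red, violet and yellow all look flush. Now I'll go to the bottle, which three estimates put at about (472.5,140.5), and look at the cap from above.

Request:
jog_arm(deltas="55 -4 -20 0.1 94; 110 -8 -20 0.21 94; 165 -12 -20 0.31 94; 220 -16 -20 0.41 94; 275 -20 -20 0.52 94; 330 -25 -20 0.62 94; 385 -29 -20 0.73 94; 439 -33 -20 0.825 94; 439 -33 -20 0.825 94; 439 -33 -20 0.825 94", squeeze=60)

```text
clock: 9.2
eef_pos: [448.6, 96.2, 236.6]
eef_rot: [3.141, -0.0, 1.071]
wrist_force: [0.4, -0.4, 0.0]
finger_gap: 93.7
```

```bash
python3 - <<'E'
from h import *
s=manip.read_state();print(s['eef_pos'],s['eef_rot'],s['joints'],s['wrist_force'],s['finger_gap'])
snap('wrist','w6')
E
```

```text
[448.56806742  96.2033873  236.61319564] [ 3.14112870e+00 -1.02655937e-04  1.07119404e+00] [ 1.31510795e-01  7.99775349e-02  1.74189130e+00 -1.97068984e-04
  1.31928867e+00  6.31162107e-01] [ 0.41049758 -0.40506129  0.04883398] 93.67426825160733
```

View pics/w6.png

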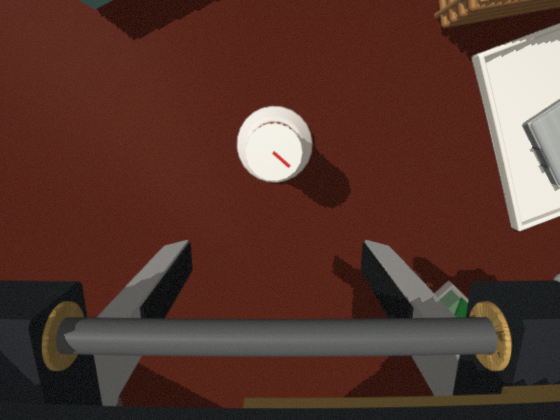

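```bash
python3 - <<'E'
from h import *
v,u=np.mgrid[90:200,220:330]
uv=np.c_[u.ravel(),v.ravel()]
P=world('wrist','w6',uv)
m=(P[:,2]>115)&(P[:,2]<126); Q=P[m]
print(m.sum(),Q.mean(0),np.ptp(Q,0),uv[m].mean(0),np.median(Q[:,2]))
c,r=cv2.minEnclosingCircle(Q[:,:2].astype(np.float32));print(c,r)
(a,b),rr=cv2.minEnclosingCircle(uv[m].astype(np.float32));print(a,b,rr,world('wrist','w6',[(a,b)],120))
E
```

```text
2612 [470.05610467 141.26056975 120.39335685] [47.02617868 46.48387868  7.98162407] [273.75918836 151.28943338] 120.49464876289278
(469.8478698730469, 140.8224334716797) 23.693525314331055
273.8255920410156 151.10464477539062 29.355098724365234 [[470.20447317 141.42538671 120.        ]]
```

Request:
jog_arm(deltas="30 -1 0 0 94; 49.7 -1.8 0 0 94; 49.7 -1.8 30 0 94; 49.7 -1.8 65 0 94; 49.7 -1.8 100 0 94; 49.7 -1.8 125 0 94; 49.7 -1.8 136 0 94; 49.7 -1.8 136 0 94; 49.7 -1.8 136 0 94; 49.7 -1.8 136 0 94")

```text
clock: 10.5
eef_pos: [471.1, 141.0, 101.3]
eef_rot: [3.141, -0.001, 1.07]
wrist_force: [-0.1, 0.1, 0.4]
finger_gap: 94.1
```

```bash
python3 - <<'E'
from h import *
s=manip.read_state();print(s['eef_pos'],s['eef_rot'],s['wrist_force'],s['finger_gap'])
snap('wrist','w7')
E
```

```text
[471.07135801 141.00757375 101.2888347 ] [ 3.14050173e+00 -9.34493098e-04  1.06983145e+00] [-0.09283006  0.14434869  0.44129602] 94.10600290158891
```

View pics/w7.png

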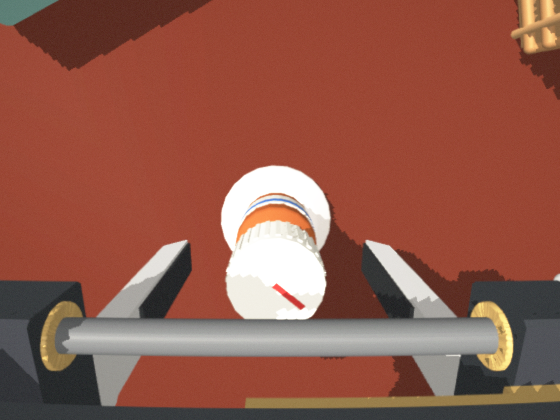

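```bash
python3 - <<'E'
from h import *
v,u=np.mgrid[215:318,215:340]
uv=np.c_[u.ravel(),v.ravel()]
P=world('wrist','w7',uv)
m=(P[:,2]>117)&(P[:,2]<126); Q=P[m]
pts=Q[:,:2]
h=cv2.convexHull(pts.astype(np.float32)).reshape(-1,2)
from scipy.optimize import least_squares
f=least_squares(lambda q:np.hypot(*(h-q[:2]).T)-23,[470,141],loss='soft_l1');print(f.x,m.sum(),np.median(Q[:,2]),abs(f.fun).max())
E
```

```text
[470.03098581 140.92268509] 6693 120.46867977252353 5.402533181895183
```

Cap fit (470.0,140.9) is within about 1 mm of the TCP. Closing the gripper.

Request:
jog_arm(deltas="-0.3 -0.5 0 0 80; -0.3 -0.5 0 0 65; -0.3 -0.5 0 0 55; -0.3 -0.5 0 0 48; -0.3 -0.5 0 0 42; -0.3 -0.5 0 0 36; -0.3 -0.5 0 0 36; -0.3 -0.5 0 0 36; -0.3 -0.5 0 0 36; -0.3 -0.5 0 0 36", squeeze=60)

```text
clock: 11.8
eef_pos: [470.1, 140.9, 100.5]
eef_rot: [3.141, -0.0, 1.07]
wrist_force: [0.8, -0.6, -1.2]
finger_gap: 44.9
```

Request:
jog_arm(deltas="0 0 1 0 36; 0 0 2 0 36; 0 0 3 0 36; 0 0 4 0 36; 0 0 4.5 0 36; 0 0 5 0 36; 0 0 5.5 0 36; 0 0 5.5 0 36; 0 0 5.5 0 36; 0 0 5.5 0 36")

```text
clock: 13.05
eef_pos: [470.1, 140.9, 95.4]
eef_rot: [3.141, -0.0, 1.07]
wrist_force: [-2.8, -2.3, 8.7]
finger_gap: 44.8
```

```bash
python3 - <<'E'
from h import *
s=manip.read_state();print(s['eef_pos'],s['wrist_force'],s['moment'],s['finger_gap'],s['joints'])
E
```

```text
[470.13991423 140.93650773  95.38502376] [-2.7697857  -2.31376657  8.66283   ] [-0.31063477  0.46914076  0.00416987] 44.76940521945113 [ 2.16631702e-01  3.16234984e-01  1.81452398e+00 -4.63627892e-05
  1.01047941e+00  7.17638284e-01]
```

The seal is pressed about 4 mm at 8.7 N. Twisting anticlockwise, which is negative about the downward tool z.

Request:
jog_arm(deltas="0 0 0.2 -0.15 36; 0 0 0.2 -0.3 36; 0 0 0.2 -0.45 36; 0 0 0.2 -0.6 36; 0 0 0.2 -0.77 36; 0 0 0.2 -0.94 36; 0 0 0.2 -1.12 36; 0 0 0.2 -1.3 36; 0 0 0.2 -1.48 36; 0 0 0.2 -1.65 36")

```text
clock: 14.3
eef_pos: [470.6, 141.1, 95.4]
eef_rot: [3.14, 0.001, 2.725]
wrist_force: [-0.1, 0.1, 8.5]
finger_gap: 45.2
```

```bash
python3 - <<'E'
from h import *
s=manip.read_state();print(s['eef_pos'],s['eef_rot'],s['wrist_force'],s['moment'],s['finger_gap'],s['joints'])
snap('wrist','w8')
E
```

```text
[470.5825132  141.14848755  95.41692595] [3.14046692e+00 1.21147338e-03 2.72549478e+00] [-0.10936487  0.08540349  8.47501112] [ 0.04824941  0.03703887 -0.0583279 ] 45.15911703476504 [ 2.16739346e-01  3.16487267e-01  1.81409024e+00  2.25906709e-04
  1.00937249e+00 -9.38079906e-01]
```

View pics/w8.png

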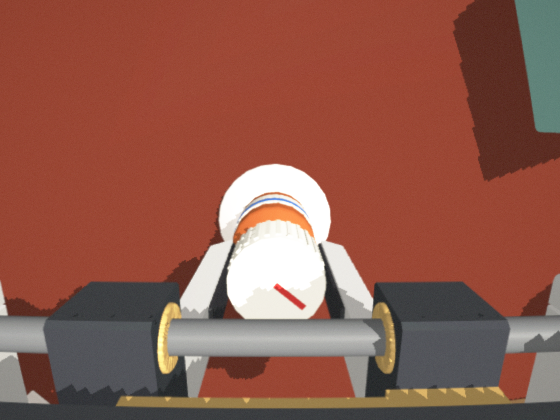

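The red bar kept its angle in the gripper, so the cap turned 1.65 rad with it. Lifting.

Request:
jog_arm(deltas="0 0 -3 0 36; 0 0 -7 0 36; 0 0 -13 0 36; 0 0 -21 0 36; 0 0 -31 0 36; 0 0 -41 0 36; 0 0 -51 0 36; 0 0 -59 0 36; 0 0 -64 0 36; 0 0 -65 0 36")

```text
clock: 15.6
eef_pos: [470.1, 140.9, 160.0]
eef_rot: [3.141, 0.0, 2.72]
wrist_force: [0.2, -0.0, 0.8]
finger_gap: 45.2
```

Request:
jog_arm(deltas="0 0 0 0 36; 0 0 0 0 36; 0 0 0 0 36; 0 0 0 0 36; 0 0 0 0 36; 0 0 0 0 36; 0 0 0 0 36; 0 0 0 0 36; 0 0 0 0 36; 0 0 0 0 36")

```text
clock: 16.85
eef_pos: [470.1, 140.9, 159.8]
eef_rot: [3.142, 0.0, 2.72]
wrist_force: [-0.6, 0.0, -0.4]
finger_gap: 44.9
```

```bash
python3 - <<'E'
from h import *
s=manip.read_state();print(s['eef_pos'],s['eef_rot'],s['wrist_force'],s['moment'],s['finger_gap'])
snap('wrist','w9');snap('scene','s9');snap('side','d9')
a=cv2.imread('pics/w9.png');
crop('s9',170,120,370,270,'s9c');crop('d9',170,120,370,340,'d9c')
E
```

```text
[470.07761279 140.92572283 159.78036207] [3.14156788e+00 5.17768429e-05 2.71979955e+00] [-0.56124538  0.01108415 -0.43225702] [ 0.12963153 -0.07573126  0.05174564] 44.892279712593755
scale 4.0
scale 2.727272727272727
```

View pics/w9.png

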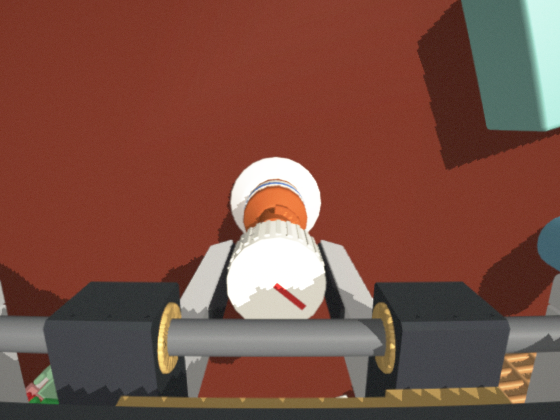

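View pics/s9c.png

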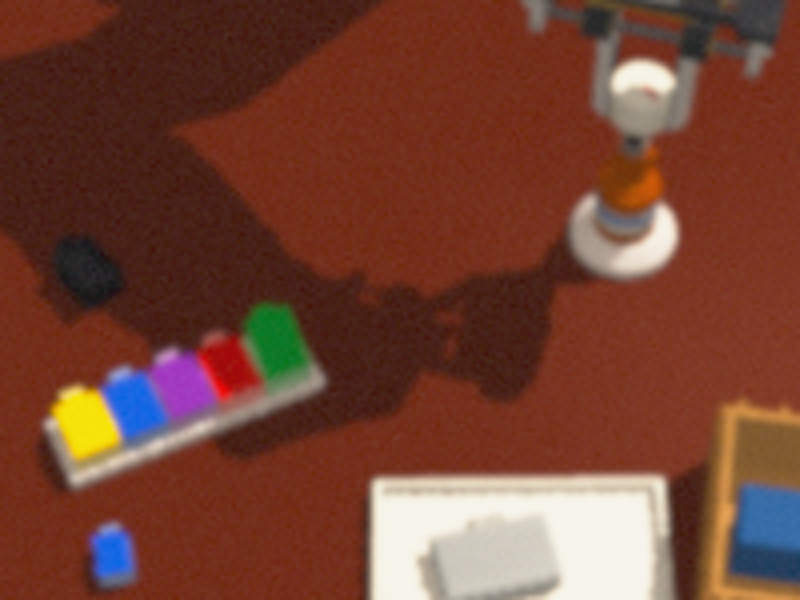

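View pics/d9c.png

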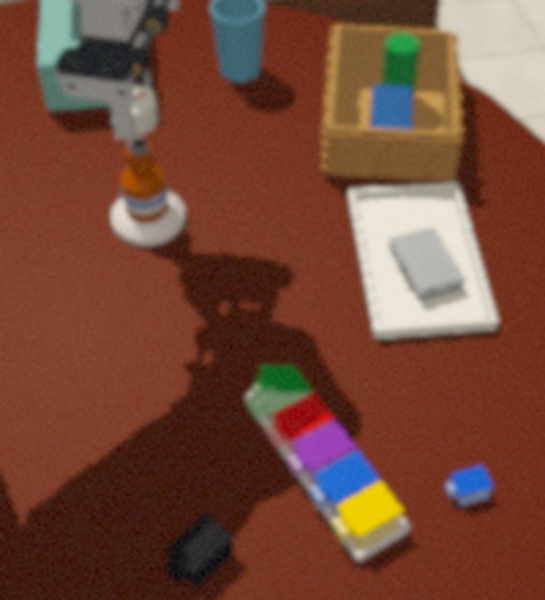

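```bash
python3 - <<'E'
from cell import workorder
print(workorder.sign_off())
E
```

```text
the job is handed in; nothing more can be done
None
```

The job is handed in at about 17 s on the clock. The red and blue lids are shut, and the bottle is open with its cap held in the gripper above it.

- **Pill case:** I pressed red, then blue, straight down to about 16 N each, down to the shut-lid height. The last pictures show both lying flush with the violet and yellow lids, and green still open.
- **Bottle:** I gripped the cap at 60 N, pressed it about 4 mm (8.7 N), turned it 1.65 rad anticlockwise and lifted it straight up. The cap is now about 59 mm above its seated height. It is upright and still over the open bottle, with the finger opening at 44.9 mm and no outside force beyond sensor noise.
- **Everything else:** the last views show the loose items where they were, and I touched none of them.

No check failed. The position estimates for the cap differed by 2 to 4 mm between cameras; I used the wrist camera's close view, and the grip centred there within about 1 mm. I judged the lids by picture and pressing height, because their hinge angles cannot be read directly.

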